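Pin the swivel outlet and take its cap off, whichever way it unscrews

ROBOT

A 7-joint arm with a two-finger parallel gripper is mounted at the origin on a cart in front of the work surface, level with it; the furniture and walls round the work are solid. World frame = base frame: x ahead of the robot, y to its left, z up, the work surface at z = 0. Lengths are in m, angles in rad, forces in N, time in s.
With the tool pointing down it reaches from about 0.35 to 0.9 m from the base axis. Payload 8.1 kg.
Tool frame: the origin (TCP) lies midway between the tips of the shut fingers; the grasp point (between the pads) lies arm.tcp_to_grasp behind it (arm.tcp_to_grasp is the distance from the TCP to the grasp point, in m); z points along the fingers, y is the line along which they close (so a half turn about z gives the same grasp; the last joint's range is limited). The gripper opens to 92 mm and grips with 3 to 60 N. Pads are 19 mm wide; open, the fingers measure 130 mm over their backs; the gripper's body (75 mm by 190 mm) begins 47 mm behind the grasp point.
Start: joints at [1.129, 0.434, 0.025, 1.573, -0.012, 1.134, -0.075], TCP at [0.208, -0.589, 0.227] pointing down, gripper open.
Joint ranges: [-2.62, 2.62], [-0.44, 2.09], [-1.27, 1.32], [0.08, 2.57], [-1.32, 4.46], [0.12, 2], [-2.74, 2.74]. Speed limits (rad/s): [2.22, 2.22, 3.01, 3.01, 3.14, 3.14, 3.14].

INTERFACE

Orientations are given as a rotation vector (axis times angle).
In Python, from cell import observe, get_image, arm gives the robot as it stands. The module is installed in compiled form; this text tells all that it offers.
- The arm moves only by the tool drive_tool, never from a script. Its argument "steps" is a list of rows, each a list of 5 numbers: the closure, from 0 (fully open) to 1 (shut), then the shift along the world's x, y, z in mm, then the turn about the world's z in rad. In form: [[hand, x, y, z, roll], ...]. A call has 1 to 20 rows; each row shifts and turns the commanded pose from where the row before left it; what a row does not reach is not made up. A row lasts 1/12 s, in which the tool goes at most 41.7 mm and 7.16 degrees, less where a joint would pass 70% of its speed; a pose out of reach is approached as far as the arm can. A call with a gripper value outside its range is refused whole. The fingers move at their own pace and stop on an object; "grip_force" is the grip in N (left out, the last holds). Time passes only in rows, so rows that do not move let the fingers close. It gives the time, the measured TCP pose, the force, the opening and the grip force at its end, in the units of the state.
- observe(): the state, without advancing time (a new reading comes with each control period).
- get_image(name): name is "scene" or "top" or "wrist"; returns a dict with "image" (480x640x3 uint8, red, green, blue), "vfov" (degrees; the focal length in pixels is half the picture's height over the tangent of half this angle, whatever the lens; pixels are square), "cx", "cy" (the principal point, pixels), "k1" (the pictures are not rectified: a ray, as slopes to the right and down, at radius r is drawn at 1 + k1 r^2 times it, then the intrinsics apply), "xyz" and "attitude" of the camera in the world. Camera axes: x right, y down, z forward; pixel columns grow to the right and rows downward; lengths in m; the calibration is good to about 2 mm. A picture is of the moment at which its call begins. There is no depth.
- arm.sign_off(): hands the job in; it is judged then, once.
The state is a dict: "clock": time; "joints": joint angles; "dq": joint speeds; "joint_efforts": joint torques, N m; "position": TCP position; "ee_rot": TCP orientation; "force": force on the tool from outside, world axes, zero at the start; "ft_torque": the same for the moment, N m; "width": opening from 0.0 (shut) to 1.0 (fully open); "gripper_force": force on a finger pad.
Only numpy, scipy, OpenCV 4.12 (cv2) and the standard library are available. Lean on these libraries where they do the work, as an engineer would, in place of code of your own. Each camera call takes 0.05 s, during which the arm holds its last target. There are 200 camera calls.

TASK

Lock the swivel air outlet by pushing the yellow-headed pin from its wooden rest down through the holes of the blue fork and the lug between, until its collar sits on the fork. Then unscrew the red cap: nobody knows whether its thread is right- or left-hand, so try it both ways, turn it the way it gives until it is free, and lift it off. Finish while still holding the cap, upright and still, in the air at least 10 cm above where it sat; the pin stays in, and the glue bottle, tape roll and screwdriver are left where they are.

Things in the scene. Friction and masses are not known exactly. Their poses are not given: they have to be found in the camera images.
- pin: Lock pin, 60 g: steel shaft 10 mm across, 36 mm long, bevelled tip (6 mm at its end, full width 3 mm up); steel collar 24 mm across, 36 to 40 mm from the tip; yellow grip 18 mm across up to 67 mm from the tip. Origin at the tip's end, z up along the pin. Starts upright in the wooden rest, collar on its top; draw it straight up. Fingertips must stay above the collar.
- pin_rest: Fixed wooden block 56 x 56 x 44 mm with a 13 mm hole, 40 mm deep, in the middle of its top. Origin at the centre of its underside.
- stand: Swivel air outlet. Grey foot plate 96 mm (x) by 165 mm (y), 8 mm thick, fixed to the table. Origin on the table on the vertical swivel axis; the blue fork stands at +y, its hole 80 mm from the axis. The aluminium head (58 mm across, shoulder 50 mm up) swings about the axis unless pinned; its flat lug lies between the fork's cheeks, holes in line at the start.
- fork (a point): Centre of the upper mouth of the fork's hole, 48 mm above the table; z up. Cheeks 36 x 36 x 8 mm, tops at 48 and 26 mm; lug between from 29 to 37 mm; all three holes 13 mm, vertical. Pin home: collar on the upper cheek, pin tip 36 mm below this point. The fork's back wall (+y of the stand) is also 48 mm high; nothing is higher within 50 mm.
- neck (a point): Centre of the top of the brass neck inside the cap, on the swivel axis, 70 mm above the table; z up, axes turn with the head. Thread of the neck: turned the wrong way from the start the cap hits a hard stop after about 14 degrees; the right way it turns easily, can be lifted off from about 53 degrees and meets an end stop at about 66. It does not rise while turning.
- cap: Red ribbed round screw cap, 44 mm across, 40 mm tall, 50 g, white tick on top towards its +x. Origin at the centre of its lower rim, z up; seated, the rim is 18 mm below point neck (52 mm above the table, top at 92 mm) and its x axis starts within 6 degrees of that of point neck. The hand of its quick thread changes from run to run and cannot be seen; see point neck.
- glue_bottle: Glue bottle with a red nozzle, 42 mm across, 130 mm tall, loose bystander. Origin at the centre of its underside.
- masking_tape: Black roll of tape, 62 mm across, 19 mm tall, lying flat, loose bystander. Origin at the centre of its underside.
- screwdriver: Screwdriver with a black handle, 146 mm long, 26 mm thick, lying on the table, loose bystander.
Not all that is in view belongs to the job. Several things have the shape of the cap; the one meant has the colours described above.

How it is judged:
On the way, in this order (a step that is already met when the one before it is completed fails the run):
1. the pin is home in the fork: within 4 mm of the hole's centre, collar within 4 mm of the fork, upright (horizontal distance between pin and fork below 0.004 m and z of pin in the frame of fork below -0.032 m and angle between pin's own z axis and vertical below 0.12 rad), for 0.2 s.
2. the cap, still down on its neck, has been turned at least 49 degrees against the head, with the pin home (angle between the x axis of cap and the x axis of neck, either way round above 0.855 rad and z of cap in the frame of neck below -0.013 m and horizontal distance between cap and neck below 0.005 m and z of pin in the frame of fork below -0.032 m), for 0.05 s.
At the end, for the whole second after the job is handed in: The gripper still holds the cap (more than 2 N), its rim more than 60 mm above the neck's top (lifted 78 mm or more), upright within 20 degrees, at rest and free of the stand; the pin is still home in the fork (collar within 4 mm, centred within 4 mm) (z of cap in the frame of neck above 0.06 m and contact force between the fingers and cap above 2 N and contact force between cap and stand below 0.3 N and angle between cap's own z axis and vertical below 0.35 rad and linear speed of cap below 0.03 m/s and horizontal distance between pin and fork below 0.004 m and z of pin in the frame of fork below -0.032 m); the arm keeps its last pose, push and grip.
It fails at once if the glue bottle, the tape roll or the screwdriver is displaced by more than 30 mm (distance of any of glue_bottle, masking_tape, screwdriver from where it was at the start of the episode above 0.03 m).
It also fails if it takes over 51 s, if anything falls off the work surface, if the arm or the gripper's body presses on something with over 40 N, if the wrist force passes 120 N, or if a joint passes its speed limit or range.

## Working session

There is one attempt and no reset: what is moved stays moved. The work goes in short steps, Python scripts to look and compute and a tool call to move; the robot and the scene stay as the last step left them, time stands still between calls to the robot, and variables do not carry over. Pictures are saved under pics/ and viewed, at most 13 in all, crops included, and the job is handed in when it is done.

Besides the shell and the picture viewer there is one more tool, called after "Request:" as a command line: name --pt "numbers of a row" for each row, then --argument value for the rest. drive_tool: Moves the arm, as the interface text tells. Its arguments: {"type":"object","properties":{"steps":{"type":"array"},"grip_force":{"type":"number"}},"required":["steps"]}

```bash
mkdir -p pics; cat > h.py <<'E'
import numpy as np, cv2
from cell import observe, get_image, arm
from scipy.spatial.transform import Rotation as R
def rot(a):
    a=np.array(a,float)
    return a if a.shape==(3,3) else (R.from_rotvec(a).as_matrix() if a.size==3 else R.from_quat(a).as_matrix())
def grab(n,f=None):
    d=get_image(n)
    if f: cv2.imwrite('pics/'+f,d['image'][:,:,::-1])
    return d
def K(d):
    f=240/np.tan(np.radians(d['vfov'])/2)
    return f,np.array([[f,0,d['cx']],[0,f,d['cy']],[0,0,1.]])
def ray(d,uv):
    f,_=K(d); q=(np.array(uv,float)-[d['cx'],d['cy']])/f; p=q.copy()
    for _ in range(20): p=q/(1+d['k1']*(p@p))
    return np.array(d['xyz']),rot(d['attitude'])@np.array([*p,1])
def onz(d,uv,z):
    o,v=ray(d,uv); return o+v*(z-o[2])/v[2]
def proj(d,P):
    c=rot(d['attitude']).T@(np.array(P)-d['xyz']); s=c[:2]/c[2]
    return s*(1+d['k1']*(s@s))*K(d)[0]+[d['cx'],d['cy']]
def blobs(d,lo,hi,amin=30):
    hsv=cv2.cvtColor(d['image'],cv2.COLOR_RGB2HSV)
    if lo[0]>hi[0]: m=cv2.inRange(hsv,(0,*lo[1:]),hi)|cv2.inRange(hsv,lo,(180,*hi[1:]))
    else: m=cv2.inRange(hsv,lo,hi)
    n,l,s,c=cv2.connectedComponentsWithStats(m)
    return [(c[i].round(1),s[i]) for i in range(1,n) if s[i][4]>=amin],l
E
python3 - <<'E'
from h import *
for n in('scene','top','wrist'):
    d=grab(n,n+'0.png'); print(n,{k:d[k] for k in d if k!='image'})
print(observe(),arm.tcp_to_grasp)
E
```

```text
scene {'vfov': 44.43823723849519, 'cx': 318.7675371340531, 'cy': 240.71188801392503, 'k1': -0.07338695956594929, 'xyz': array([-0.19672037,  0.74041653,  0.85487854]), 'attitude': array([-1.02548519,  2.28580063, -1.13264628])}
top {'vfov': 44.511972551137646, 'cx': 314.1672611076335, 'cy': 231.99205439924305, 'k1': 0.039538808142939336, 'xyz': array([0.33971927, 0.07507664, 1.19849498]), 'attitude': array([-2.05365551,  2.1805615 , -0.21762004])}
wrist {'vfov': 66.12741934213018, 'cx': 325.2468306448285, 'cy': 242.98249663655733, 'k1': -0.017408758390570135, 'xyz': array([ 0.28231153, -0.56293302,  0.38300299]), 'attitude': array([ 2.35471466, -1.66687494, -0.25517626])}
{'clock': 0.15, 'joints': array([ 1.12936196,  0.4350787 ,  0.02494808,  1.5738841 , -0.01162646,
        1.13401716, -0.0750779 ]), 'dq': array([-0.00141826, -0.00057585,  0.00012817, -0.00458493,  0.00031865,
        0.00021537, -0.00040924]), 'joint_efforts': array([ 1.98894835e-03, -6.68248558e+01,  9.85863358e-01, -3.14689100e+01,
       -6.04984188e-02,  3.92915471e-02,  1.33148387e-04]), 'position': array([ 0.20758785, -0.58909698,  0.22611669]), 'ee_rot': array([-3.09543237e+00, -5.29440720e-01,  4.50085305e-04]), 'force': array([-0.03732324,  0.47073382,  1.30488225]), 'ft_torque': array([ 0.03793478,  0.03278827, -0.00136133]), 'gripper_force': 0.0, 'width': 1.0000782159081993} 0.0188
```

View pics/top0.png

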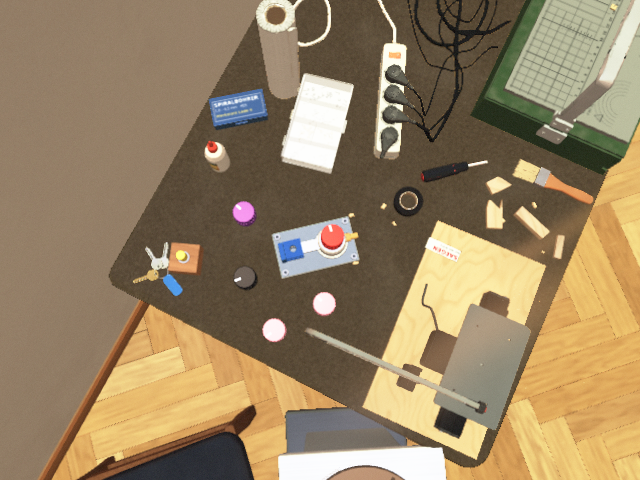

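View pics/scene0.png

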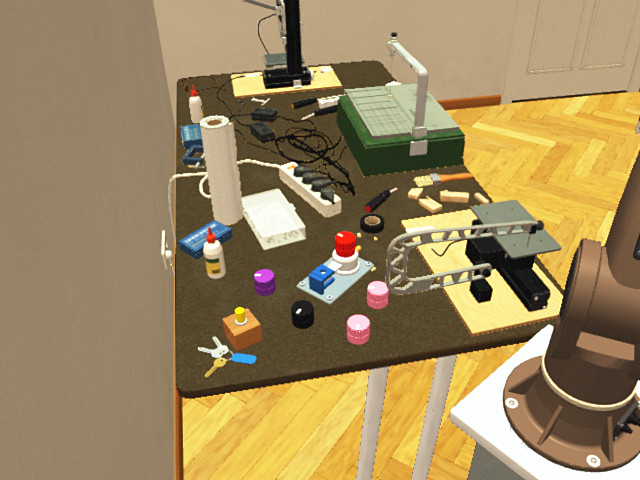

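The top view shows the red cap on the stand at (332,237), the blue fork at (291,250) and the yellow pin in its rest at (182,257). Cap-shaped candidates are red (332,237), purple (243,213), black (245,278) and pink (324,304) and (274,330). Only the red one, with a white tick and seated on the aluminium head, fits the description. I'll confirm it in an enlarged crop and measure.

```bash
python3 - <<'E'
from h import *
t=grab('top'); s=grab('scene')
im=t['image'][200:300,150:370,::-1]; cv2.imwrite('pics/crop1.png',cv2.resize(im,None,fx=3.6,fy=3.6,interpolation=cv2.INTER_CUBIC))
C={'yellow':((22,150,120),(35,255,255)),'blue':((100,150,60),(125,255,255)),'red':((176,170,100),(4,255,255))}
for k,(lo,hi) in C.items():
    for d,n in((t,'top'),(s,'scene')):
        print(k,n,[(b[0].tolist(),b[1].tolist()) for b in blobs(d,lo,hi,25)[0]])
E
```

```text
yellow top []
yellow scene [([624.0, 104.1], [610, 93, 30, 22, 310]), ([590.1, 103.8], [579, 95, 23, 19, 207]), ([574.3, 115.6], [530, 98, 110, 41, 846]), ([575.1, 160.3], [478, 103, 162, 101, 3357]), ([616.2, 116.8], [593, 110, 45, 14, 234]), ([527.7, 184.9], [459, 125, 149, 149, 5345]), ([620.3, 151.2], [616, 144, 10, 15, 80]), ([564.8, 231.2], [563, 225, 6, 13, 39]), ([554.2, 263.3], [550, 257, 10, 12, 39]), ([561.5, 282.9], [557, 279, 8, 10, 32]), ([239.6, 314.0], [234, 307, 11, 16, 130]), ([511.0, 348.5], [508, 346, 7, 7, 35]), ([458.8, 381.2], [440, 355, 39, 73, 874]), ([216.1, 365.0], [205, 358, 21, 19, 108]), ([286.8, 430.7], [209, 372, 152, 108, 6798]), ([400.7, 380.4], [395, 373, 15, 16, 53]), ([418.3, 381.4], [414, 373, 10, 16, 42]), ([360.3, 394.1], [351, 383, 17, 20, 102]), ([248.7, 393.4], [243, 390, 11, 9, 58]), ([207.4, 421.2], [183, 393, 75, 75, 1737]), ([404.0, 401.6], [401, 397, 7, 10, 25]), ([201.9, 400.1], [197, 398, 11, 6, 25]), ([258.8, 409.0], [255, 403, 9, 13, 37]), ([345.3, 408.6], [336, 403, 17, 12, 60]), ([410.1, 442.1], [392, 404, 35, 64, 756]), ([242.2, 
[... 291 characters left out ...]
 460.0], [320, 449, 23, 22, 79]), ([346.9, 456.8], [344, 452, 7, 10, 28]), ([189.5, 473.5], [185, 465, 12, 15, 50]), ([203.3, 476.2], [197, 471, 13, 9, 51]), ([340.3, 476.3], [337, 473, 7, 7, 27])]
blue top [([290.0, 250.1], [278, 239, 25, 23, 348]), ([172.3, 284.8], [163, 275, 19, 20, 200])]
blue scene [([192.9, 233.7], [179, 221, 36, 24, 59]), ([217.9, 228.1], [212, 225, 13, 7, 44]), ([320.0, 278.4], [309, 264, 25, 30, 443]), ([243.5, 358.1], [232, 353, 24, 11, 196])]
red top [([211.7, 146.4], [208, 141, 9, 12, 77]), ([330.8, 244.5], [321, 236, 22, 13, 77])]
red scene [([367.5, 208.5], [365, 206, 6, 6, 28]), ([345.1, 243.8], [335, 231, 21, 26, 447]), ([211.1, 239.6], [207, 236, 9, 7, 32])]
```

View pics/crop1.png

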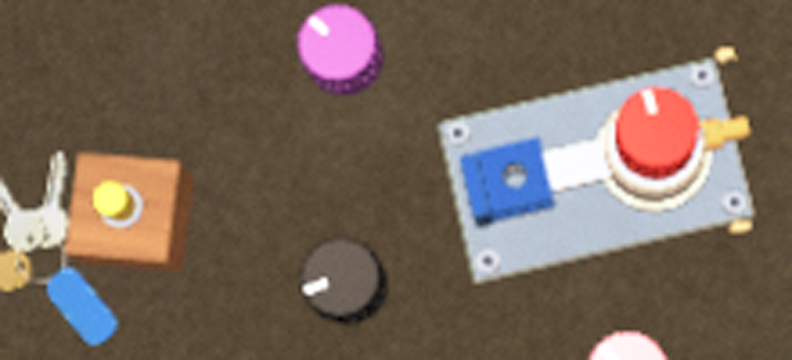

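The crop confirms the red cap with a white tick: top centre at crop (657,125), i.e. image (332.5,234.7). The fork hole is at (515,177), image (293,249.2), and the pin head top is at (110,198), image (180.6,255).

```bash
python3 - <<'E'
from h import *
t=grab('top'); s=grab('scene')
f=lambda x,y:(150+(x+.5)/3.6-.5,200+(y+.5)/3.6-.5)
cap=onz(t,f(657,125),.092); fk=onz(t,f(515,177),.048); pin=onz(t,f(110,198),.044+.027)
tick=onz(t,f(649,101),.092)
print('cap',cap,'fork',fk,'pin',pin,'tick dir',np.degrees(np.arctan2(*(tick-cap)[[1,0]])))
v=(fk-cap)[:2];print('stand y', v,np.linalg.norm(v),np.degrees(np.arctan2(v[1],v[0])))
print('scene check: cap',onz(s,(345,236),.092),'pin',onz(s,(239.6,309.5),.071))
print('rest corners',[onz(t,f(*p),.044)[:2].round(3) for p in((78,153),(182,160),(68,258),(172,264))])
print('bystanders bottle',onz(t,(221,168),0),'tape',onz(t,(408,201),.01), 'purple',onz(t,f(338,45),.04),'black',onz(t,f(340,282),.04))
o=observe(); Rm=rot(o['ee_rot']);print(Rm.round(3))
E
```

```text
cap [0.55737908 0.02905678 0.092     ] fork [0.54150115 0.10751275 0.048     ] pin [0.5391616  0.32559634 0.071     ] tick dir 14.359951411092526
stand y [-0.01587793  0.07845598] 0.08004654295114946 101.44099626815114
scene check: cap [0.56032636 0.0274686  0.092     ] pin [0.5437428  0.32269817 0.071     ]
rest corners [array([0.57 , 0.349]), array([0.563, 0.292]), array([0.512, 0.355]), array([0.505, 0.298])]
bystanders bottle [0.7334951  0.25207381 0.        ] tape [ 0.63486109 -0.13705205  0.01      ] purple [0.62427124 0.20332813 0.04      ] black [0.49011612 0.20700747 0.04      ]
[[ 0.943  0.332 -0.   ]
 [ 0.332 -0.943  0.   ]
 [-0.    -0.    -1.   ]]
```

Request:
drive_tool --pt "0 0 0 34 0" --pt "0 0 0 34 0" --pt "0 0 0 34 0" --pt "0 0 0 34 0" --pt "0 0 0 34 0" --pt "0 17 28 0 0.07" --pt "0 17 28 0 0.07" --pt "0 17 28 0 0.07" --pt "0 17 28 0 0.07" --pt "0 17 28 0 0.07" --pt "0 17 28 0 0.07" --pt "0 17 28 0 0.07" --pt "0 17 28 0 0.07" --pt "0 17 28 0 0.07" --pt "0 17 28 0 0.07" --pt "0 17 28 0 0.07" --pt "0 17 28 0 0.07" --pt "0 17 28 0 0.07" --pt "0 17 28 0 0.07" --grip_force 20

```text
clock: 1.93
position: [0.4462, -0.196, 0.397]
ee_rot: [2.479, 1.928, 0.0]
force: [0.5, -0.0, -0.7]
width: 1.003
gripper_force: 0.0
```

Request:
drive_tool --pt "0 6 32.5 -9 0.028" --pt "0 6 32.5 -9 0.028" --pt "0 6 32.5 -9 0.028" --pt "0 6 32.5 -9 0.028" --pt "0 6 32.5 -9 0.028" --pt "0 6 32.5 -9 0.028" --pt "0 6 32.5 -9 0.028" --pt "0 6 32.5 -9 0.028" --pt "0 6 32.5 -9 0.028" --pt "0 6 32.5 -9 0.028" --pt "0 6 32.5 -9 0.028" --pt "0 6 32.5 -9 0.028" --pt "0 6 32.5 -9 0.028" --pt "0 6 32.5 -9 0.028" --pt "0 6 32.5 -9 0.028" --pt "0 6 32.5 -9 0.028" --pt "0 0 0 -35 0" --pt "0 0 0 -30 0" --pt "0 0 0 0 0"

```text
clock: 3.52
position: [0.5392, 0.3205, 0.1816]
ee_rot: [-1.991, -2.427, 0.014]
force: [-1.4, -1.5, -1.0]
width: 0.998
gripper_force: 0.0
```

```bash
python3 - <<'E'
from h import *
d=grab('wrist','w1.png'); o=observe(); print(o['position'],rot(o['ee_rot'])[:,1],d['xyz'])
print([(b[0].tolist(),b[1].tolist()) for b in blobs(d,(22,120,110),(35,255,255),150)[0]])
print(proj(d,(.540,.325,.071)))
E
```

```text
[0.5403248  0.32095579 0.18490611] [ 0.98080295  0.19492073 -0.00561004] [0.52356092 0.39982404 0.33826261]
[([194.3, 73.6], [82, 0, 201, 187, 19315]), ([296.0, 18.7], [283, 0, 31, 37, 877]), ([291.2, 45.0], [284, 38, 19, 20, 169]), ([316.4, 113.1], [305, 74, 26, 63, 678]), ([34.2, 185.1], [0, 163, 57, 41, 1078]), ([328.9, 229.9], [317, 215, 24, 30, 568]), ([117.6, 363.5], [113, 336, 15, 51, 249]), ([532.9, 364.6], [525, 336, 13, 51, 208])]
[330.61081259 233.5029423 ]
```

View pics/w1.png

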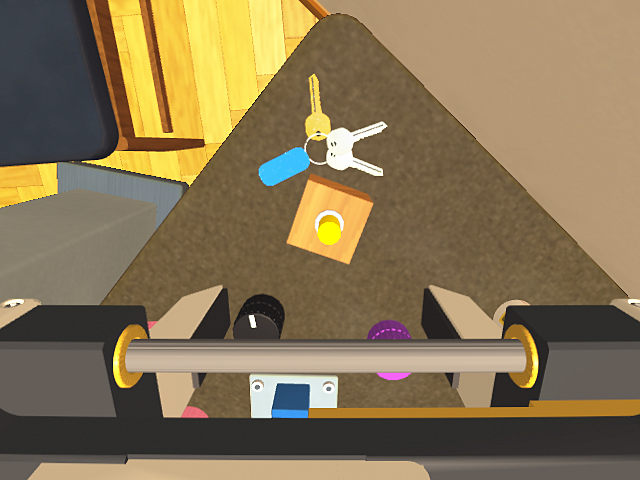

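The wrist view shows the yellow pin head at (329,233), within 1 mm of the top-view estimate projected at (330.6,233.5). I'll descend part way and let it settle.

Request:
drive_tool --pt "0 0 0 -30 0" --pt "0 0 0 -30 0" --pt "0 0 0 0 0" --pt "0 0 0 0 0" --pt "0 0 0 0 0"

```text
clock: 3.98
position: [0.5429, 0.3232, 0.1306]
ee_rot: [1.994, 2.427, 0.005]
force: [-0.1, -0.2, 0.5]
width: 1.001
gripper_force: 0.0
```

```bash
python3 - <<'E'
from h import *
o=observe(); print(o['position'],rot(o['ee_rot'])[:,1:].T)
E
```

```text
[0.54285778 0.32324511 0.13057007] [[ 0.98098295  0.19407364  0.0028046 ]
 [ 0.00250649  0.00178163 -0.99999527]]
```

Request:
drive_tool --pt "0 -3 2 -25 0" --pt "0 0 0 -25 0" --pt "0 0 0 -25 0" --pt "0 0 0 0 0" --pt "0 0 0 0 0" --pt "0 0 0 0 0"

```text
clock: 4.48
position: [0.54, 0.3257, 0.0555]
ee_rot: [1.993, 2.427, 0.005]
force: [1.1, 0.4, 0.7]
width: 1.001
gripper_force: 0.0
```

Request:
drive_tool --pt "0.3 0 0 -2 0" --pt "0.6 0 0 0 0" --pt "1 0 0 0 0" --pt "1 0 0 0 0" --pt "1 0 0 0 0" --pt "1 0 0 0 0" --pt "1 0 0 0 0" --pt "1 0 0 0 0" --pt "1 0 0 0 0" --pt "1 0 0 0 0" --pt "1 0 0 0 0" --grip_force 25

```text
clock: 5.4
position: [0.5387, 0.3245, 0.0507]
ee_rot: [-1.993, -2.428, 0.0]
force: [-0.0, -0.4, 0.0]
width: 0.253
gripper_force: 0.0
```

Request:
drive_tool --pt "1 0 0 0 0" --pt "1 0 0 0 0" --pt "1 0 0 0 0" --pt "1 0 0 0 0" --pt "1 0 0 0 0"

```text
clock: 5.82
position: [0.5387, 0.3245, 0.0507]
ee_rot: [1.994, 2.428, 0.0]
force: [-0.6, -0.1, -0.3]
width: 0.189
gripper_force: 25.0
```

Request:
drive_tool --pt "1 0 0 10 0" --pt "1 0 0 20 0" --pt "1 0 0 25 0" --pt "1 0 0 25 0" --pt "1 0 -10 0 0" --pt "1 0 -25 0 0" --pt "1 0 -30 0 0" --pt "1 0 -30 0 0" --pt "1 0 -30 0 0" --pt "1 0 -30 0 0" --pt "1 0 -25 0 0" --pt "1 0 -20 0 0" --pt "1 2 -12 0 0" --pt "1 0 -5 0 0" --pt "1 0 0 0 0" --pt "1 0 0 0 0" --pt "1 0 0 0 0" --pt "1 0 0 0 0"

```text
clock: 7.32
position: [0.5405, 0.1092, 0.1308]
ee_rot: [-1.991, -2.43, -0.001]
force: [1.1, -0.0, -0.3]
width: 0.187
gripper_force: 25.0
```

```bash
python3 - <<'E'
from h import *
o=observe(); print(o['position'],rot(o['ee_rot']).T)
w=grab('wrist'); cv2.imwrite('pics/w2.png',w['image'][:,:,::-1])
t=grab('top'); s=grab('scene')
a=cv2.resize(t['image'][200:290,250:370,::-1],(480,360),interpolation=2)
b=cv2.resize(s['image'][200:300,270:390,::-1],(432,360),interpolation=2)
c=cv2.resize(w['image'][:,:,::-1],(320,240))
cv2.imwrite('pics/m2.png',cv2.resize(np.hstack([a,b]),None,fx=.87,fy=.87))
E
```

```text
[0.54051804 0.10921656 0.13084521] [[-1.96821319e-01  9.80439060e-01  7.85655313e-04]
 [ 9.80439372e-01  1.96821193e-01  2.36395059e-04]
 [ 7.71373337e-05  8.16814990e-04 -9.99999663e-01]]
```

View pics/m2.png

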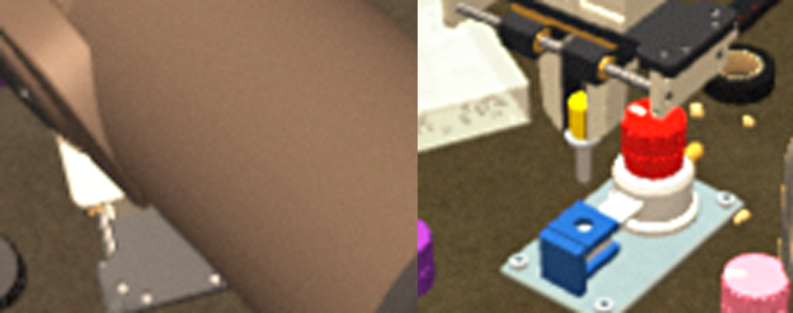

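View pics/w2.png

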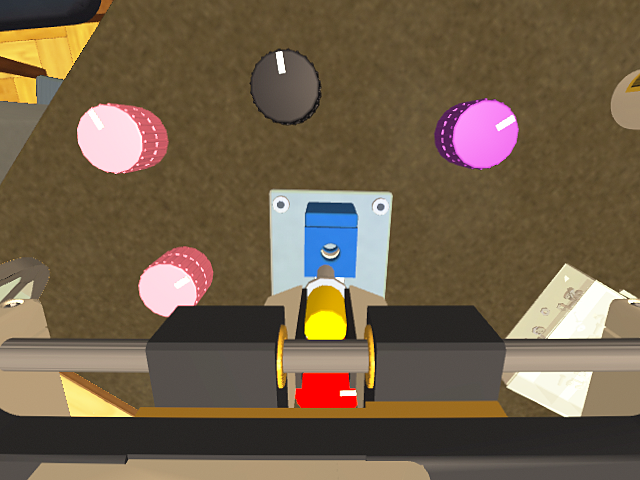

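The wrist view shows the pin held upright with its tip at (326,270) just short of the fork hole at (330,252). The scene view confirms that the pin is vertical and the fork is clear. I'll take an enlarged crop for exact pixels.

```bash
python3 - <<'E'
from h import *
w=grab('wrist'); cv2.imwrite('pics/c3.png',cv2.resize(w['image'][195:345,280:380,::-1],None,fx=4,fy=4,interpolation=cv2.INTER_CUBIC))
for P in((.5405,.1092,.0841),(.5405,.1092,.0871),(.5405,.1092,.120),(.5405,.1092,.151),(.5415,.1075,.048)): print(P,proj(w,P))
E
```

```text
(0.5405, 0.1092, 0.0841) [327.72974434 269.25699428]
(0.5405, 0.1092, 0.0871) [327.75731672 271.1286201 ]
(0.5405, 0.1092, 0.12) [328.11582877 295.47623309]
(0.5405, 0.1092, 0.151) [328.58637066 327.4651425 ]
(0.5415, 0.1075, 0.048) [328.3857363  252.64036617]
```

View pics/c3.png

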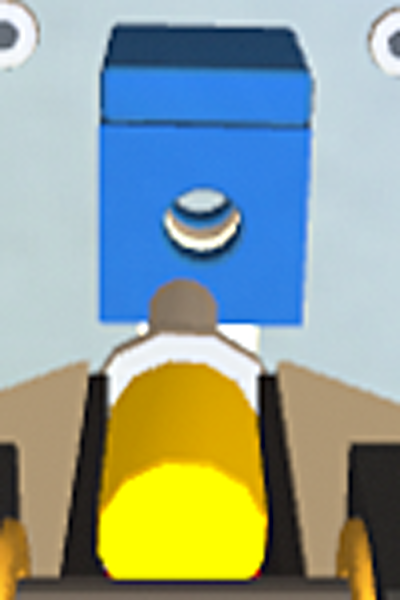

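The crop shows the fork-hole mouth centred at image (330.4,250.0). The pin shaft axis is at column 325.4, with its far edge at row 264.4.

```bash
python3 - <<'E'
from h import *
w=grab('wrist'); o=observe()
u=np.array([-.197,.98,0]); r=np.array([.98,.197,0])
P=np.array([.5405,.1092,0])
for h,rad in((.0841,.003),(.0871,.005)): print('far edge',proj(w,P+u*rad+[0,0,h]))
print('collar far edge',proj(w,P+u*.012+[0,0,.1241]),proj(w,P+u*.012+[0,0,.1201]))
H=onz(w,(330.4,250.0),.048); print('hole',H)
print('dirs',proj(w,P+[0,0,.085])-proj(w,P+r*.005+[0,0,.085]))
for uv,z in(((325.4,264.4+5.5),.0856),((325.1,327.5),.151)):
    p=onz(w,uv,z); print('pin',p, 'du',(p-P)@u,'dr',(p-P)@r)
print('hole-P: du',(H-P)@u,'dr',(H-P)@r)
E
```

```text
far edge [327.7702304  264.12344311]
far edge [327.79994804 262.70377964]
collar far edge [328.23398036 275.83779646] [328.17959709 272.71463733]
hole [0.5424988  0.10939865 0.048     ]
dirs [-8.48810173  0.00962802]
pin [0.53913944 0.10887007 0.0856    ] du -5.530439715988257e-05 dr -0.001398349075772284
pin [0.53909771 0.10867042 0.151     ] du -0.00024273545176179206 dr -0.00147856848934298
hole-P: du -0.0001990874390238022 dr 0.0019979564400019498
```

Request:
drive_tool --pt "1 3.2 1.4 0 0" --pt "1 0 0 -15 0" --pt "1 0 0 -13 0" --pt "1 0 0 0 0" --pt "1 0 0 0 0" --pt "1 0 0 0 0"

```text
clock: 8.07
position: [0.5442, 0.1092, 0.1033]
ee_rot: [1.993, 2.428, 0.001]
force: [0.6, 0.2, 0.5]
width: 0.188
gripper_force: 25.0
```

```bash
python3 - <<'E'
from h import *
w=grab('wrist'); o=observe(); p=o['position']; print(p)
a=cv2.resize(w['image'][185:335,280:380,::-1],(400,600),interpolation=2)
s=grab('scene'); b=cv2.resize(s['image'][222:302,300:353,::-1],(398,600),interpolation=2)
cv2.imwrite('pics/c4.png',np.hstack([a,b]))
H=np.array([.5437,.1107,.048]); print('w hole',proj(w,H),'s hole',proj(s,H))
u=np.array([-.197,.98,0])
print('w far edge', proj(w,p*[1,1,0]+u*.005+[0,0,p[2]-.0437]), 'collar far',proj(w,p*[1,1,0]+u*.012+[0,0,p[2]-.0067]))
E
```

```text
[0.54438266 0.10924858 0.10349316]
w hole [327.0643231  262.89442312] s hole [321.867196   271.44950213]
w far edge [327.80350625 264.39362312] collar far [328.26588946 277.86985361]
```

View pics/c4.png

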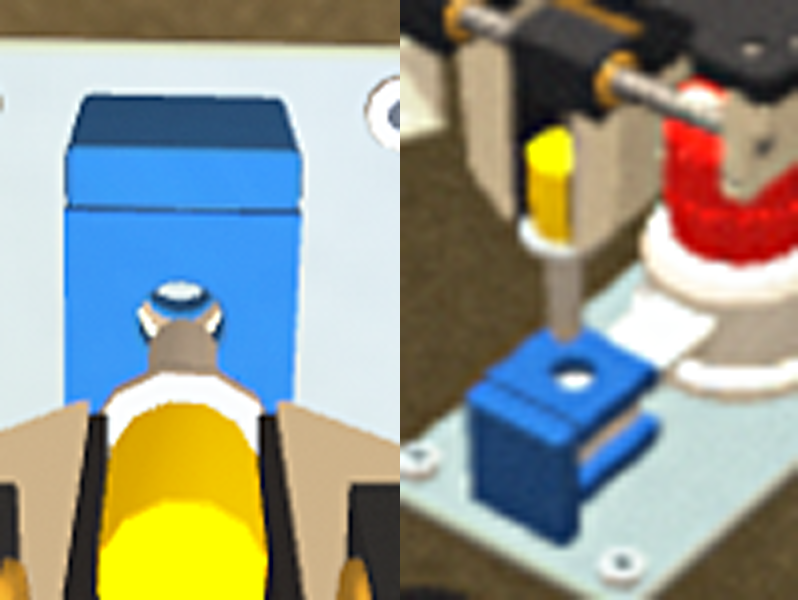

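Wrist view: hole mouth centre is at (324.6,265.0) and the shaft axis at column 325.4 with its far edge at row 264.5, so they are aligned to about 0.5 mm. In the scene crop the tip is at (321.7,266.7) and the hole at (323.3,271.7). I'll check that lean numerically.

```bash
python3 - <<'E'
from h import *
s=grab('scene'); w=grab('wrist')
H=onz(s,(323.0,271.4),.048); print('s hole',H)
for z in(.048,.0567,.08,.09,.11): print(z,proj(s,[*H[:2],z]).round(2))
print('s pin shaft mid', proj(s,(.543,.109,.075)), 'w hole',onz(w,(324.6,265.0),.048))
c=lambda x,y:(300+(x-400+.5)/7.509-.5,222+(y+.5)/7.5-.5)
for P in((575,373),(563,335),(563,300),(561,255),(551,150)): print(P,np.round(c(*P),2))
E
```

```text
s hole [0.5421785  0.10879784 0.048     ]
0.048 [323.  271.4]
0.0567 [322.93 268.27]
0.08 [322.73 259.75]
0.09 [322.65 256.03]
0.11 [322.47 248.49]
s pin shaft mid [322.44640253 261.4543827 ] w hole [0.542682   0.10888191 0.048     ]
(575, 373) [322.87 271.3 ]
(563, 335) [321.27 266.23]
(563, 300) [321.27 261.57]
(561, 255) [321.01 255.57]
(551, 150) [319.68 241.57]
```

Both cameras put the hole within about 0.5 mm of each other, and the wrist view has the pin in line. I'll nudge slightly toward the scene reading and insert gently.

Request:
drive_tool --pt "1 -0.4 -0.6 0 0" --pt "1 0 0 -4 0" --pt "1 0 0 -4 0" --pt "1 0 0 -3 0" --pt "1 0 0 -2 0" --pt "1 0 0 0 0" --pt "1 0 0 0 0"

```text
clock: 8.85
position: [0.5434, 0.1084, 0.0895]
ee_rot: [-1.993, -2.428, 0.0]
force: [0.2, 0.3, -0.2]
width: 0.19
gripper_force: 25.0
```

Request:
drive_tool --pt "1 0 0 -4 0" --pt "1 0 0 -4 0" --pt "1 0 0 -4 0" --pt "1 0 0 -3 0" --pt "1 0 0 0 0" --pt "1 0 0 0 0"

```text
clock: 9.35
position: [0.5433, 0.1083, 0.0745]
ee_rot: [-1.993, -2.428, 0.001]
force: [0.8, 0.8, -0.1]
width: 0.187
gripper_force: 25.0
```

Request:
drive_tool --pt "1 0 0 -3 0" --pt "1 0 0 -3 0" --pt "1 0 0 -3 0" --pt "1 0 0 -3 0" --pt "1 0 0 0 0" --pt "1 0 0 0 0"

```text
clock: 9.85
position: [0.5433, 0.1082, 0.0625]
ee_rot: [-1.993, -2.428, 0.001]
force: [0.6, -0.5, -0.4]
width: 0.188
gripper_force: 25.0
```

Request:
drive_tool --pt "1 0 0 -2 0" --pt "1 0 0 -1 0" --pt "1 0 0 -1 0" --pt "1 0 0 0 0" --pt "1 0 0 0 0"

```text
clock: 10.27
position: [0.5435, 0.1083, 0.0587]
ee_rot: [-1.993, -2.428, 0.0]
force: [0.0, -0.1, -0.1]
width: 0.185
gripper_force: 25.0
```

Request:
drive_tool --pt "1 0 0 -1 0" --pt "1 0 0 -1 0" --pt "1 0 0 0 0" --pt "1 0 0 0 0"

```text
clock: 10.6
position: [0.5435, 0.1083, 0.0567]
ee_rot: [-1.994, -2.428, 0.0]
force: [-1.0, 0.1, -0.3]
width: 0.189
gripper_force: 25.0
```

Request:
drive_tool --pt "1 0 0 -1 0" --pt "1 0 0 -1 0" --pt "1 0 0 0 0" --pt "1 0 0 0 0"

```text
clock: 10.93
position: [0.5435, 0.1083, 0.0547]
ee_rot: [1.993, 2.428, -0.0]
force: [-0.2, 0.3, -0.3]
width: 0.192
gripper_force: 25.0
```

Request:
drive_tool --pt "1 0 0 -0.7 0" --pt "1 0 0 0 0" --pt "1 0 0 0 0"

```text
clock: 11.18
position: [0.5435, 0.1083, 0.0546]
ee_rot: [1.993, 2.428, -0.0]
force: [-1.6, -1.3, 7.9]
width: 0.191
gripper_force: 25.0
```

The pin is home: contact force 8 N with the TCP at the expected height. I'll release, lift, and move over the cap.

Request:
drive_tool --pt "0.5 0 0 0.5 0" --pt "0 0 0 0 0" --pt "0 0 0 0 0" --pt "0 0 0 0 0" --pt "0 0 0 0 0" --pt "0 0 0 0 0" --pt "0 0 0 15 0" --pt "0 0 0 30 0" --pt "0 0 0 35 0" --pt "0 0 0 0 0" --pt "0 4 -19 0 0" --pt "0 4 -20 0 0" --pt "0 4 -20 0 0" --pt "0 3.5 -19.5 0 0" --pt "0 0 0 0 0" --pt "0 0 0 0 0" --pt "0 0 0 0 0"

```text
clock: 12.6
position: [0.5589, 0.0305, 0.1345]
ee_rot: [-1.993, -2.428, -0.001]
force: [0.6, 0.5, -0.7]
width: 1.001
gripper_force: 0.0
```

```bash
python3 - <<'E'
from h import *
w=grab('wrist'); s=grab('scene'); o=observe(); p=o['position']; print(p,o['width'])
a=cv2.resize(w['image'][180:400,210:450,::-1],(480,440),interpolation=2)
b=cv2.resize(s['image'][215:305,295:360,::-1],(318,440),interpolation=2)
cv2.imwrite('pics/c5.png',np.hstack([a,b]))
print('cap',proj(w,(.559,.030,.092)),'pintop',proj(w,(.5435,.1083,.079)))
C={'yellow':((22,150,120),(35,255,255)),'red':((174,120,80),(6,255,255))}
for k,(lo,hi) in C.items(): print(k,[(b[0].tolist(),b[1].tolist()) for b in blobs(w,lo,hi,150)[0]])
E
```

```text
[0.55881342 0.03114523 0.13461401] 1.0016305127555278
cap [327.64990067 273.96145599] pintop [327.89135112 130.5984872 ]
yellow [([325.1, 127.9], [310, 112, 31, 32, 780])]
red [([128.6, 29.7], [76, 0, 77, 55, 1838]), ([182.9, 170.5], [139, 145, 63, 67, 1159]), ([322.8, 264.2], [286, 222, 76, 84, 4859])]
```

View pics/c5.png

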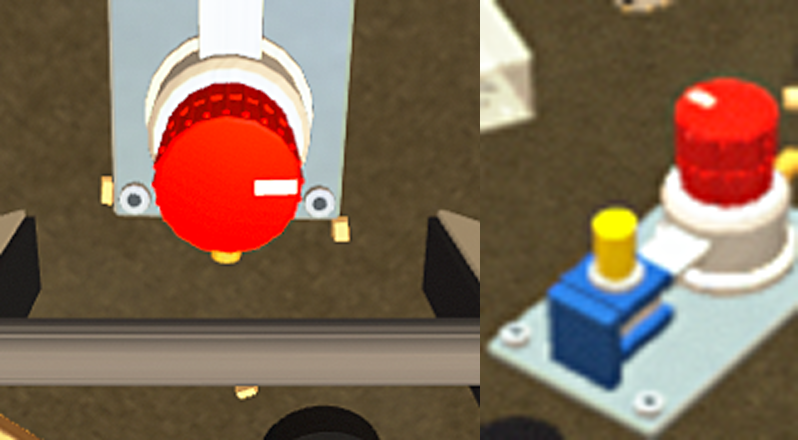

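The wrist view shows the cap's top centre at (324.2,272), matching the prediction after the known bias of about 2.5 px. The pin is home with its collar on the fork. I'll descend and grip.

Request:
drive_tool --pt "0 0 -0.5 -20 0" --pt "0 0 0 -25 0" --pt "0 0 0 -20 0" --pt "0 0 0 -5 0" --pt "0.5 0 0 0 0" --pt "1 0 0 0 0" --pt "1 0 0 0 0" --pt "1 0 0 0 0" --pt "1 0 0 0 0" --pt "1 0 0 0 0" --pt "1 0 0 0 0" --pt "1 0 0 0 0" --pt "1 0 0 0 0" --pt "1 0 0 0 0" --pt "1 0 0 0 0" --pt "1 0 0 0 0" --grip_force 30

```text
clock: 14.03
position: [0.5591, 0.0292, 0.0648]
ee_rot: [1.993, 2.428, 0.0]
force: [-1.8, 0.3, 4.8]
width: 0.475
gripper_force: 30.0
```

Request:
drive_tool --pt "1 0 0 0 0.08" --pt "1 0 0 0 0.08" --pt "1 0 0 0 0.08" --pt "1 0 0 0 0.08" --pt "1 0 0 0 0" --pt "1 0 0 0 0"

```text
clock: 14.53
position: [0.5593, 0.0296, 0.0647]
ee_rot: [1.581, 2.715, 0.001]
force: [-0.4, 0.2, 5.1]
width: 0.473
gripper_force: 30.0
```

```bash
python3 - <<'E'
from h import *
o=observe(); print(o['position'],o['force'],o['ft_torque'],o['width'],o['gripper_force'],np.degrees(np.arctan2(*rot(o['ee_rot'])[[1,0],1])))
E
```

```text
[0.55926552 0.02958139 0.06474855] [-0.38152491  0.1614535   5.13763411] [ 0.07439691 -0.0134568   0.03760473] 0.4732267269431358 30.00060245016357 29.569070212144066
```

Request:
drive_tool --pt "1 0 0 0 0.08" --pt "1 0 0 0 0.08" --pt "1 0 0 0 0.08" --pt "1 0 0 0 0"

```text
clock: 14.87
position: [0.5594, 0.0296, 0.0648]
ee_rot: [1.238, 2.887, 0.001]
force: [0.8, 0.3, 4.3]
width: 0.474
gripper_force: 30.0
```

```bash
python3 - <<'E'
from h import *
o=observe(); print(o['force'],o['ft_torque'],np.degrees(np.arctan2(*rot(o['ee_rot'])[[1,0],1])))
s=grab('scene','s6.png'); c=proj(s,(.559,.030,.092)); print(c)
hsv=cv2.cvtColor(s['image'],cv2.COLOR_RGB2HSV); x,y=c.round().astype(int)
m=cv2.inRange(hsv[y-7:y+8,x-11:x+12],(0,0,150),(180,110,255)); q=np.argwhere(m); print(q.mean(0)+[y-7,x-11] if len(q) else None,len(q))
if len(q):
  t=onz(s,(q.mean(0)+[y-7,x-11])[::-1],.092)-[.559,.030,.092]; print(t,np.degrees(np.arctan2(t[1],t[0])))
E
```

```text
[0.75497757 0.31893665 4.32009801] [ 0.0567112  -0.03565178  0.05329414] 43.566320951725544
[344.56924966 236.72739506]
[237.03846154 347.92307692] 26
[-5.81696209e-03 -4.59953184e-03 -2.77555756e-17] -141.66621477621388
```

Request:
drive_tool --pt "1 0 0 0 0.08" --pt "1 0 0 0 0.08" --pt "1 0 0 0 0.08" --pt "1 0 0 0 0.08" --pt "1 0 0 0 0.08" --pt "1 0 0 0 0.05" --pt "1 0 0 0 0" --pt "1 0 0 0 0"

```text
clock: 15.58
position: [0.5594, 0.0296, 0.0648]
ee_rot: [0.571, 3.089, 0.001]
force: [-0.7, -1.0, 4.3]
width: 0.472
gripper_force: 30.0
```

```bash
python3 - <<'E'
from h import *
o=observe(); print(o['force'],o['ft_torque'],np.degrees(np.arctan2(*rot(o['ee_rot'])[[1,0],1])),o['joints'][6])
d=grab('wrist','w7.png')
cv2.imwrite('pics/w7.png',cv2.resize(d['image'][100:420,160:480,::-1],(560,560)))
E
```

```text
[-0.67168314 -1.01016262  4.33314379] [ 0.08716199 -0.19189845  0.04138548] 69.04344975949599 0.48323406250105033
```

View pics/w7.png

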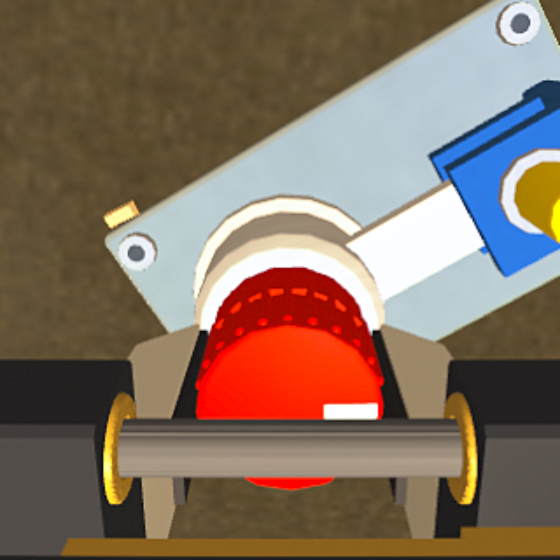

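The tick still points along the right finger, so the cap has turned with the gripper by 57.6° without slip or torque. CCW is the way it gives. I'll turn a little more, then lift.

Request:
drive_tool --pt "1 0 0 0 0.04" --pt "1 0 0 0 0.03" --pt "1 0 0 0 0" --pt "1 0 0 0 0" --pt "1 0 0 4 0" --pt "1 0 0 6 0" --pt "1 0 0 0 0"

```text
clock: 16.22
position: [0.5593, 0.0294, 0.0754]
ee_rot: [0.462, 3.107, 0.0]
force: [-1.0, 0.5, -0.1]
width: 0.475
gripper_force: 30.0
```

Lifting freely at about 0 N. I'll raise it to roughly 15 cm above its seat.

Request:
drive_tool --pt "1 0 0 10 0" --pt "1 0 0 20 0" --pt "1 0 0 25 0" --pt "1 0 0 25 0" --pt "1 0 0 25 0" --pt "1 0 0 20 0" --pt "1 0 0 10 0" --pt "1 0 0 0 0" --pt "1 0 0 0 0" --pt "1 0 0 0 0" --pt "1 0 0 0 0" --pt "1 0 0 0 0" --pt "1 0 0 0 0"

```text
clock: 17.3
position: [0.5586, 0.0292, 0.2087]
ee_rot: [-0.461, -3.106, 0.0]
force: [1.1, 0.1, -0.6]
width: 0.473
gripper_force: 30.0
```

```bash
python3 - <<'E'
from h import *
o=observe(); print(o['position'],o['width'],o['gripper_force'],o['force'])
s=grab('scene'); w=grab('wrist')
a=cv2.resize(s['image'][150:310,280:400,::-1],(360,480),interpolation=2)
cv2.imwrite('pics/f.png',np.hstack([a,cv2.resize(w['image'][:,120:520,::-1],(400,480))]))
E
```

```text
[0.55862128 0.02923143 0.20869718] 0.4730765225061236 29.999915827356745 [ 1.05937686  0.13991214 -0.55252262]
```

View pics/f.png

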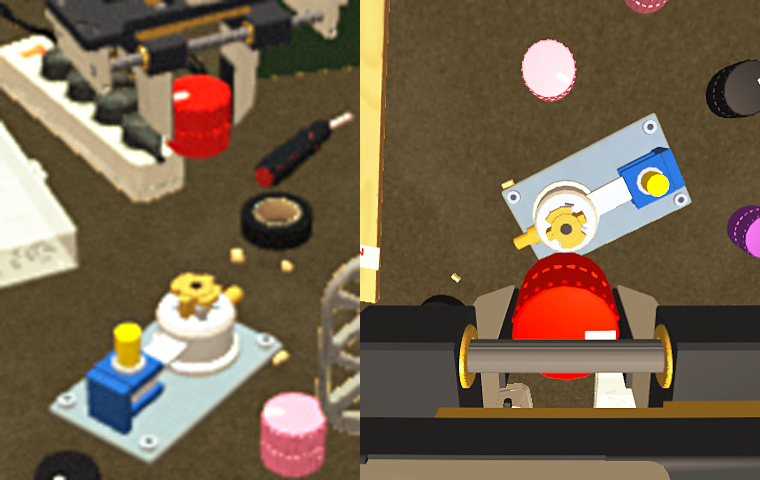

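The cap is held upright in the air at crop (200,115), the brass neck is bare at (195,295), and the pin sits home in the fork at (127,350). I'll hand it in.

```bash
python3 -c "
from cell import arm
print(arm.sign_off())"
```

```text
the job is handed in; nothing more can be done
None
```

The job is handed in, though no verdict came back: the pin is home in the fork, and the red cap gave counter-clockwise (about 60°, no stop met, so I never tried clockwise) and is held upright about 14 cm above its seat.

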